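# Roll a round bar into the V-block and set it against the stop

### The arm

A 7-joint arm with a two-finger parallel gripper is mounted at the origin on a cart in front of the work surface, level with it; the furniture and walls round the work are solid. World frame = base frame: x ahead of the robot, y to its left, z up, the work surface at z = 0. Lengths are in m, angles in rad, forces in N, time in s.
With the tool pointing down it reaches from about 0.4 to 0.85 m from the base axis. Payload 10.4 kg.
Tool frame: the origin (TCP) lies midway between the tips of the shut fingers; the grasp point (between the pads) lies 19 mm behind it; z points along the fingers, y is the line along which they close (so a half turn about z gives the same grasp; the last joint's range is limited). The gripper opens to 85 mm and grips with 20 to 120 N. Pads are 22 mm wide; open, the fingers measure 114 mm over their backs; the gripper's body (76 mm by 85 mm) begins 54 mm behind the grasp point. The pads swing forward as they close: fully open they stand 13 mm farther back than shut.
Start: joints at [-1.227, 0.332, -0.065, 1.46, 0.022, 1.35, -0.088], TCP at [0.224, 0.583, 0.231] pointing down, gripper open.
Joint ranges: [-2.6, 2.6], [-0.5, 2.12], [-1.47, 1.34], [0.16, 2.42], [-1.27, 4.41], [0.06, 2.06], [-2.6, 2.6]. Speed limits (rad/s): [2.22, 2.22, 2.79, 2.79, 3.14, 3.14, 3.14].

### API

Orientations are given as a unit quaternion [x, y, z, w].
In Python, from workcell import get_obs, camera, camera_params, hand_in gives the robot as it stands.
- The arm moves only by the tool carry_out, never from a script. Its argument "commands" is a list that holds one entry, the list of rows, each a list of 6 numbers: the shift along the tool's x, y, z in units of 40 mm (1.0 is 40 mm), then the turn, a rotation vector about the tool's x, y, z in units of 6 degrees (1.0 is 6 degrees). In form: [[[x, y, z, ax, ay, az], ...]]. A call has 1 to 20 rows; each row shifts and turns the commanded pose from where the row before left it, along the tool's axes as they then stand; what a row does not reach is not made up. A row lasts 1/12 s, in which the tool goes at most 41.7 mm and 7.16 degrees, less where a joint would pass 70% of its speed; a pose out of reach is approached as far as the arm can. A call is refused whole if a number of a shift passes 1 or a number of a turn 1, either way. A call with a gripper value outside its range is refused whole. "hand" is the closure, from -1 (fully open) to 1 (shut), set as the call begins (left out, the last holds). The fingers move at their own pace and stop on an object; "force" is the grip in N (left out, the last holds). Time passes only in rows, so rows that do not move let the fingers close. It gives the time, the measured TCP pose, the force, the opening and the grip force at its end, in the units of the state.
- get_obs(): the state, without advancing time (a new reading comes with each control period).
- camera(name): name is "side" or "top" or "wrist"; returns the picture (400x640x3 uint8, red, green, blue); there is no depth.
- camera_params(name): a dict with "mtx" (3x3 intrinsics, pixels), "R" (3x3) and "t" (3): a world point X has camera coordinates R X + t. Camera axes: x right, y down, z forward; pixel columns grow to the right and rows downward; lengths in m; the calibration is good to about 2 mm. A picture is of the moment at which its call begins: read the wrist's pose just before it. camera_params takes no time and is no camera call; for the wrist camera it gives the pose at the moment of the call.
- hand_in(): hands the job in; it is judged then, once.
The state is a dict: "clock": time; "joint_pos": joint angles; "joint_velocities": joint speeds; "tau": joint torques, N m; "position": TCP position; "ee_rot": TCP orientation; "ft_force": force on the tool from outside, world axes, zero at the start; "torque": the same for the moment, N m; "grip_width": opening from 0.0 (shut) to 1.0 (fully open); "grasp_force": force on a finger pad.
Only numpy, scipy, OpenCV 4.12 (cv2) and the standard library are available. Lean on these libraries where they do the work, as an engineer would, in place of code of your own. Each camera call takes 0.05 s, during which the arm holds its last target. There are 200 camera calls.

### The job

Roll the steel bar over the bench and up the ramp until it drops into the groove of the V-block, then push it along the groove until its end rests against the stop plate. Work by pushing only: do not pick the bar up or stand it on end, leave it lying still in the groove, and do not disturb the things lying around.

Things in the scene. Friction and masses are not known exactly. Their poses are not given: they have to be found in the camera images.
- bar: loose polished round steel bar, 40 mm in diameter, 150 mm long, 0.3 to 0.55 kg, flat ends, lying in front of the block's ramp, turned at most 9 degrees from the groove. Origin at its centre, 20 mm above the bench at the start; axis along its own y; x and z turn as it rolls (z up at the start). Slippery (friction about 0.35); rolls easily and soon stops when let go slowly.
- v_block: low dark steel V-block fixed to the bench; place and yaw vary. Origin on the bench under the groove's bottom, z up. The bar comes in along its +x, over a ramp as long as the groove; the groove runs along y from the stop plate's face (y = -80 mm) to its open end (y = +70 mm). On the far side a flat land, 19.5 mm high, x = 31 to 44.5 mm.
- lip (a point): middle of the lip between ramp and groove, 11.5 mm above the bench, at v_block x = -17.5, y = 0 mm; same axes as v_block. The ramp rises evenly to it from the bench at v_block x = -75 mm; beyond it the groove falls at 30 degrees to its bottom, 2 mm above the bench at x = 0, and rises at 30 degrees to the far land.
- groove (a point): point on the axis of a seated bar: v_block x = 0, y = 0, 25.1 mm above the bench; same axes as v_block. A seated bar that touches the stop plate has its centre at y = -5 mm, and its other end is then flush with the groove's open end (y = +70 mm).
- stop_face (a point): point of the stop plate's face that the bar's end meets: v_block x = 0, y = -80 mm, 25.1 mm above the bench. The plate stands upright across that end of the groove, 10 mm thick (y = -90 to -80), 56 mm high, from x = -31 to 43 mm.
- bar_end_a (a point): centre of the bar's flat end on its own +y side (75 mm from its centre), the end that faces away from the stop plate's side at the start
- bar_end_b (a point): centre of the bar's flat end on its own -y side, the end that goes to the stop plate
- beaker: bystander: small clear beaker, 60 mm wide, 72 mm high, left of the block; origin at the centre of its underside; leave it alone
- column: bystander: thin steel separation column with red end plugs, 132 mm long, 15 mm thick, lying left of the block near the bench's front; origin under its middle, length along y; leave it alone
- spanner: bystander: flat spanner, 158 mm long, 23 mm wide, 5 mm thick, lying to the right of the bar; origin under its middle, length along y; leave it alone
- usb_stick: bystander: small teal memory stick, 49 mm long, 18 mm wide, 8 mm thick, lying left of the block; origin under its middle; leave it alone
- marker: bystander: white marker pen with black cap, 133 mm long, 15 mm thick, lying at the bench edge left of the block; origin under its middle, length along y; leave it alone
- timer: bystander: white square bench timer with round red knob, 60 mm wide, 33 mm high, behind and left of the block; origin at the centre of its underside; leave it alone

How it is judged:
By the outcome, as a careful person would: the job done as asked, in the order asked, and still so for the second after the job is handed in, with the robot touching nothing.
It also fails if it takes over 48 s, if anything falls off the work surface, if the arm or the gripper's body presses on something with over 40 N, if the wrist force passes 120 N, or if a joint passes its speed limit or range.

## Working session

There is one attempt and no reset: what is moved stays moved. The work goes in short steps, Python scripts to look and compute and a tool call to move; the robot and the scene stay as the last step left them, time stands still between calls to the robot, and variables do not carry over. Pictures are saved under pics/ and viewed, at most 10 in all, crops included, and the job is handed in when it is done.

Besides the shell and the picture viewer there is one more tool, called after "Emit:" by a JSON object that holds its "fn" and its "kwargs". carry_out: Moves the arm, as the interface text tells. Its arguments: {"type":"object","properties":{"commands":{"type":"array"},"hand":{"type":"number"},"force":{"type":"number"}},"required":["commands"]}

```bash
mkdir -p pics
python3 - <<'E'
from workcell import *
import cv2
o=get_obs();print({k:o[k] for k in('clock','position','ee_rot','grip_width','ft_force')})
for n in('top','side'):
    cv2.imwrite(f'pics/{n}0.png',camera(n)[:,:,::-1]);p=camera_params(n);print(n,p['mtx'],p['R'],p['t'])
E
```

```text
{'clock': 0.0, 'position': array([0.22399664, 0.58304567, 0.2305092 ]), 'ee_rot': array([ 1.82369282e-01,  9.83229828e-01, -7.32340539e-04, -1.19265124e-04]), 'grip_width': 1.0021889965667843, 'ft_force': array([-1.14251967, -0.95896575,  1.47311342])}
top [[416.01875687   0.         315.37745537]
 [  0.         416.01875687 197.53372648]
 [  0.           0.           1.        ]] [[ 3.78840524e-03 -9.99737694e-01 -2.25874230e-02]
 [-9.86279470e-01 -7.60064497e-06 -1.65084244e-01]
 [ 1.65040770e-01  2.29029176e-02 -9.86020791e-01]] [0.27572674 0.49296232 1.09989994]
side [[387.20424203   0.         314.0613216 ]
 [  0.         387.20424203 203.2530478 ]
 [  0.           0.           1.        ]] [[-0.98398898 -0.17795447 -0.00989381]
 [-0.11325354  0.66716267 -0.73625241]
 [ 0.13762019 -0.72334375 -0.67663469]] [ 0.5337804  -0.07959806  1.05934997]
```

View pics/top0.png

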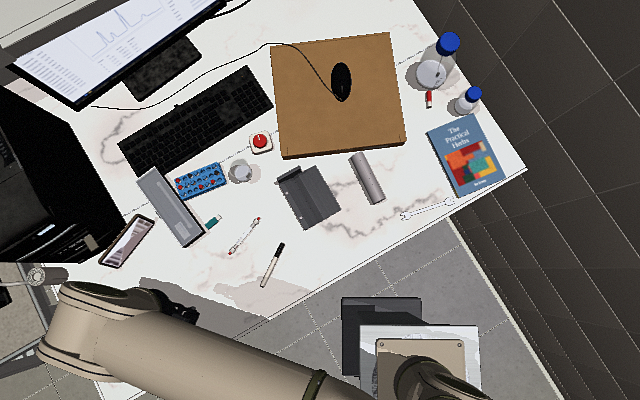

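View pics/side0.png

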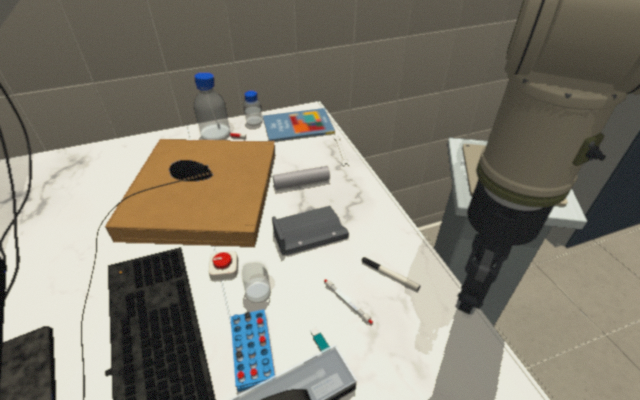

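Run:
```python
import cv2
a=cv2.imread('pics/top0.png')[130:240,260:420];b=cv2.imread('pics/side0.png')[150:265,255:415]
f=lambda i:cv2.resize(i,None,fx=5,fy=5,interpolation=cv2.INTER_CUBIC)
cv2.imwrite('pics/topc.png',f(a));cv2.imwrite('pics/sidec.png',f(b))
```

```text
(no output)
```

View pics/topc.png

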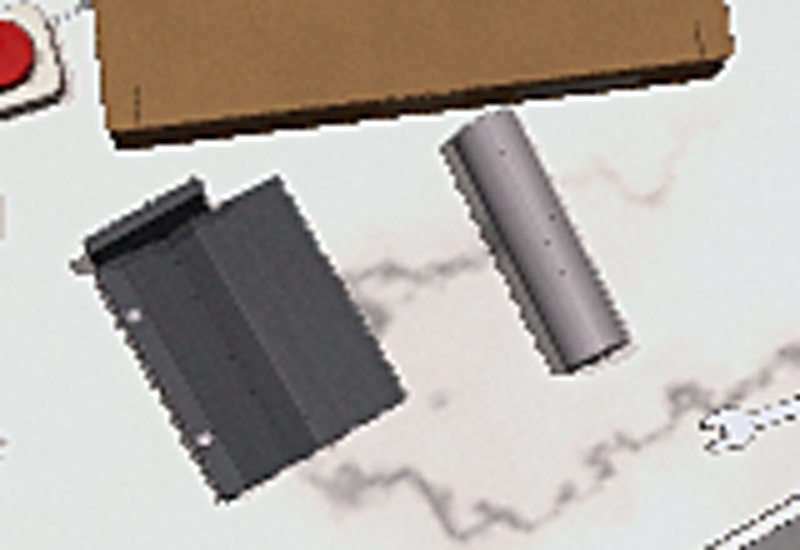

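View pics/sidec.png

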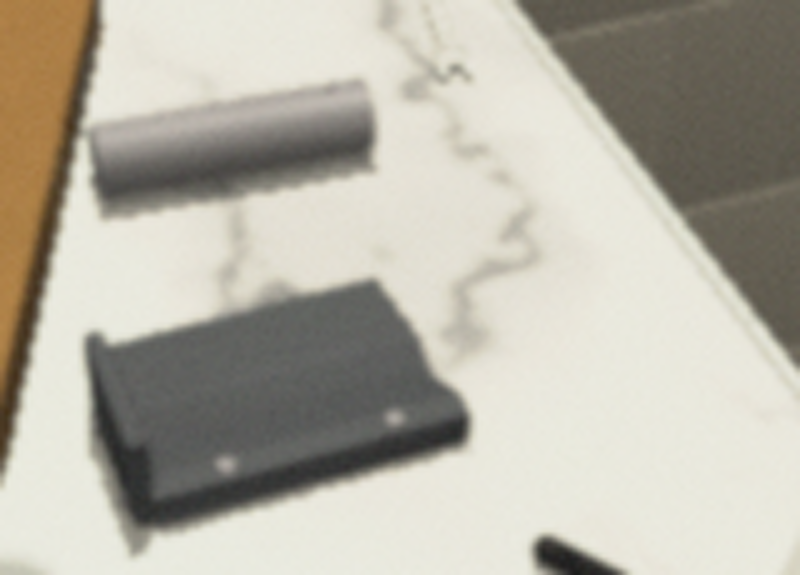

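```bash
cat > h.py <<'E'
import numpy as np
from workcell import *
from scipy.optimize import least_squares
def proj(n,X,p=None):
    p=p or camera_params(n); c=np.atleast_2d(X)@p['R'].T+p['t']; q=c@p['mtx'].T; return q[:,:2]/q[:,2:]
def W(b,L):
    L=np.atleast_2d(L); c,s=np.cos(b[2]),np.sin(b[2])
    return np.c_[b[0]+c*L[:,0]-s*L[:,1], b[1]+s*L[:,0]+c*L[:,1], L[:,2]]
def fit(sets,b0):
    # sets: list of (cam params, Local pts mm, pixels)
    f=lambda b:np.concatenate([(proj(None,W(b,np.array(L)/1000.),p)-np.array(u)).ravel() for p,L,u in sets])
    r=least_squares(f,b0,loss='soft_l1'); return r.x,f(r.x).reshape(-1,2).round(1)
E
python3 - <<'E'
from h import *
t=camera_params('top');s=camera_params('side')
T=lambda a:np.array(a)/5+[260,130]
S=lambda a:np.array(a)/5+[255,150]
b0=[.6,0.25,1.8]
print(fit([(t,[[-75,70,0],[-75,-80,0],[-17.5,70,11.5],[-31,-90,56],[43,-90,56],[44.5,70,19.5]],T([[407,395],[282,178],[320,447],[198,180],[85,240],[222,503]])),
 (s,[[-75,70,0],[44.5,70,19.5],[44.5,-80,19.5]],S([[375,280],[467,405],[150,495]]))],b0))
print(fit([(t,[[0,75,20],[0,-75,20]],T([[597,352],[480,135]])),(s,[[0,75,20],[0,-75,20]],S([[362,120],[102,160]]))],b0))
E
```

```text
(array([0.4885213 , 0.30264223, 2.08421205]), array([[ 0.3,  0.8],
       [-0.5, -0.5],
       [-0. , -0.1],
       [ 0.2, -1.2],
       [-0.8, -0.3],
       [ 0.1, -0.8],
       [ 0.2, -1.5],
       [ 0.8,  0.8],
       [ 0.7, -0.2]]))
(array([0.55121906, 0.13077338, 2.02302599]), array([[ 0.1,  1.6],
       [-0.6, -1.7],
       [ 1.6, -1.9],
       [-1.2,  0.1]]))
```

Emit:
{"fn": "carry_out", "kwargs": {"commands": [[[0,0,0,0,0,0.9],[0,0,0,0,0,0.9],[0,0,0,0,0,0.9],[0,0,0,0,0,0.9],[0,0,0,0,0,0.9],[0,0,0,0,0,0.9],[0,0,0,0,0,0.9],[0,0,0,0,0,0.9],[0,0,0,0,0,0]]], "hand": -1}}

```text
clock: 0.85
position: [0.224, 0.5833, 0.2309]
ee_rot: [0.533, 0.846, -0.0, 0.0]
ft_force: [0.3, -0.5, 0.0]
grip_width: 1.002
grasp_force: 0.0
```

Emit:
{"fn": "carry_out", "kwargs": {"commands": [[[-0.75,0.1,0,0,0,0],[-0.75,0.1,0,0,0,0],[-0.75,0.1,0,0,0,0],[-0.75,0.1,0,0,0,0],[-0.75,0.1,0,0,0,0],[-0.75,0.1,0,0,0,0],[-0.75,0.1,0,0,0,0],[-0.75,0.1,0,0,0,0],[-0.75,0.1,0,0,0,0],[-0.75,0.1,0,0,0,0],[-0.75,0.1,0,0,0,0],[-0.75,0.1,0,0,0,0],[-0.75,0.1,0,0,0,0],[-0.75,0.1,0,0,0,0],[-0.75,0.1,0,0,0,0],[-0.75,0.1,0,0,0,0],[-0.75,0.1,0,0,0,0],[-0.75,0.1,0,0,0,0],[-0.75,0.1,0,0,0,0],[-0.75,0.1,0,0,0,0]]]}}

```text
clock: 2.52
position: [0.5577, 0.0767, 0.2312]
ee_rot: [0.53, 0.848, -0.0, -0.0]
ft_force: [-0.0, 0.6, -0.0]
grip_width: 0.998
grasp_force: 0.0
```

Run:
```python
from h import *
import cv2
o=get_obs();print(o['clock'],o['position'],o['ee_rot'],o['ft_force'],o['joint_pos'])
p=camera_params('wrist');print(-p['R'].T@p['t'],p['R'][2])
cv2.imwrite('pics/w1.png',camera('wrist')[:,:,::-1])
np.savez('w1.npz',**p)
```

```text
2.5167 [0.55765838 0.07665259 0.2312176 ] [ 5.29889581e-01  8.48066642e-01 -3.41438962e-06 -4.80003661e-05] [-0.03629302  0.63974343 -0.04876151] [-0.63409277  0.1999834   0.48047587  1.65345894 -0.09519708  1.31149374
  0.31652057]
[0.5251415  0.14624121 0.37440827] [ 0.13164454 -0.27020231 -0.9537612 ]
```

View pics/w1.png

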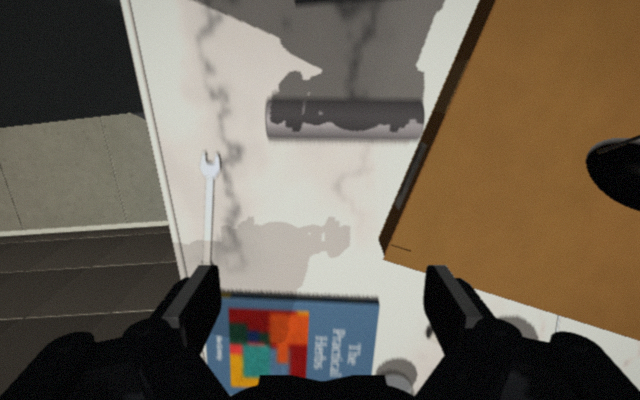

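Run:
```python
from h import *
from scipy.spatial.transform import Rotation as Ro
p=dict(np.load('w1.npz'))
o=get_obs();R=Ro.from_quat(o['ee_rot']).as_matrix()
def ray(u,z):
    C=-p['R'].T@p['t'];d=p['R'].T@np.linalg.solve(p['mtx'],[*u,1]);return C+d*(z-C[2])/d[2]
def show(n,u,z):
    X=ray(u,z);print(n,X.round(4),'tool',((X-o['position'])@R*1000).round(1))
show('a',(268,118),.02);show('b',(423,118),.02)
for u in[(382,245),(428,130)]:show('box bottom',u,0)
for u in[(387,256),(440,115)]:show('box top z.05',u,.05)
show('spanner top',(210,152),.005);show('spanner bot',(208,260),.005)
print(fit([(p,[[0,75,20],[0,-75,20]],[[268,118],[423,118]])],[.55,.13,2.02]))
# silhouette check of rows: project bar top/back lines
b=[.551,.131,2.023]
for b in ([.551,.131,2.023],):
  print(proj(0,W(b,np.array([[0,75,20],[0,-75,20],[-20,0,20],[20,0,20],[0,0,40],[0,75,40]])/1000),p))
  print(proj(0,W(b,np.array([[ -20*np.cos(t),0,20+20*np.sin(t)] for t in np.linspace(0,np.pi,9)])/1000),p)[:,1])
```

```text
a [0.4885 0.1    0.02  ] tool [ 58.4 -51.6 211.1]
b [0.6258 0.167  0.02  ] tool [ 59.4 101.2 211.1]
box bottom [0.6631 0.023  0.    ] tool [-86.5  72.5 231.6]
box bottom [0.6426 0.1599 0.    ] tool [ 45.8 113.2 231.2]
box top z.05 [0.6552 0.031  0.05  ] tool [-76.   68.8 181.6]
box top z.05 [0.6297 0.1743 0.05  ] tool [ 64.2 107.8 181.1]
spanner top [0.4457 0.0389 0.005 ] tool [  21.9 -116.6  226.2]
spanner bot [ 0.4882 -0.0811  0.005 ] tool [-104.7 -130.2  226.6]
(array([0.55710742, 0.13355017, 2.02529074]), array([[ 1.4, -0. ],
       [-1.4, -0.1]]))
[[262.69874665 117.38087732]
 [414.88815922 117.70630572]
 [338.4691675  138.00031538]
 [339.14091689  96.36253308]
 [339.78008559 119.10016227]
 [259.23287661 118.92805148]]
[138.00031538 137.4352298  133.73302079 127.29954078 119.10016227
 110.53345887 103.12666293  98.15691893  96.36253308]
```

Emit:
{"fn": "carry_out", "kwargs": {"commands": [[[0,0.03,0.75,0,0,0],[0,0.03,0.75,0,0,0],[0,0.03,0.75,0,0,0],[0,0.03,0.75,0,0,0],[0,0.03,0.75,0,0,0],[0,0.03,0.75,0,0,0],[0,0.02,0.75,0,0,0],[0,0,0.15,0,0,0],[0,0,0.15,0,0,0],[0,0,0.15,0,0,0],[0,0,0,0,0,0],[0,0,0,0,0,0]]]}}

```text
clock: 3.57
position: [0.5651, 0.0816, 0.0045]
ee_rot: [0.531, 0.847, 0.001, 0.001]
ft_force: [0.4, -0.5, -0.6]
grip_width: 1.008
grasp_force: 0.0
```

Emit:
{"fn": "carry_out", "kwargs": {"commands": [[[0.15,0,0,0,0,0],[0.15,0,0,0,0,0],[0.12,0,0,0,0,0],[0.1,0,0,0,0,0],[0.08,0,0,0,0,0],[0,0,0,0,0,0]]]}}

```text
clock: 4.07
position: [0.5535, 0.1042, 0.0034]
ee_rot: [0.531, 0.847, 0.0, -0.0]
ft_force: [0.3, 0.3, -0.4]
grip_width: 1.003
grasp_force: 0.0
```

Emit:
{"fn": "carry_out", "kwargs": {"commands": [[[0.1,0,0,0,0,-0.03],[0.12,0,0,0,0,-0.03],[0.12,0,0,0,0,-0.03],[0.12,0,0,0,0,-0.03],[0.12,0,0,0,0,-0.03],[0.12,0,0,0,0,-0.03],[0.12,0,0,0,0,-0.03],[0.12,0,0,0,0,-0.03],[0.12,0,0,0,0,-0.03],[0.12,0,0,0,0,-0.03],[0.12,0,0,0,0,-0.03],[0.12,0,0,0,0,-0.03],[0.12,0,0,0,0,-0.03],[0.12,0,0,0,0,-0.03],[0.12,0,0,0,0,-0.03],[0.12,0,0,0,0,-0.03],[0.1,0,0,0,0,-0.03],[0.08,0,0,0,0,-0.03],[0.05,0,0,0,0,-0.03],[0.03,0,0,0,0,-0.03]]]}}

```text
clock: 5.73
position: [0.5141, 0.1801, 0.0033]
ee_rot: [0.504, 0.863, 0.0, -0.0]
ft_force: [0.9, -0.5, -1.0]
grip_width: 0.997
grasp_force: 0.0
```

Run:
```python
from h import *
import cv2
o=get_obs();d=o['position'][:2]-[.4885,.3026];c,s=np.cos(2.0842),np.sin(2.0842);print('tool in block',d@[c,s],d@[-s,c],o['position'],o['ft_force'])
q=o['ee_rot'];print('tool y deg',np.degrees(2*np.arctan2(q[1],q[0]))-90)
a=camera('top')[:,:,::-1][130:240,260:420];b=camera('side')[:,:,::-1][130:245,245:405]
f=lambda i:cv2.resize(i,(480,330),interpolation=cv2.INTER_CUBIC)
w=camera('wrist')[:,:,::-1]
cv2.imwrite('pics/m2.png',np.hstack([cv2.resize(w,(448,280)),cv2.resize(a,(350,280))]))
p=camera_params('wrist');np.savez('w2.npz',**p);cv2.imwrite('pics/w2.png',w)
```

```text
tool in block -0.11923634687713397 0.03789276288607553 [0.51405478 0.18012502 0.00328467] [ 0.90215707 -0.4667923  -0.99917096]
tool y deg 29.419950234823588
```

View pics/m2.png

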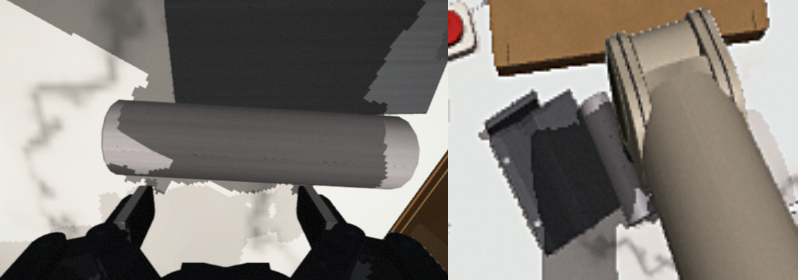

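Emit:
{"fn": "carry_out", "kwargs": {"commands": [[[0.1,0,-0.01,0,0,0],[0.1,0,-0.01,0,0,0],[0.1,0,-0.01,0,0,0],[0.1,0,-0.01,0,0,0],[0.1,0,-0.01,0,0,0],[0.1,0,-0.01,0,0,0],[0.1,0,-0.01,0,0,0],[0.1,0,-0.01,0,0,0],[0.1,0,-0.01,0,0,0],[0.1,0,-0.01,0,0,0],[0.1,0,-0.01,0,0,0],[0.1,0,-0.01,0,0,0]]]}}

```text
clock: 6.88
position: [0.4905, 0.222, 0.0081]
ee_rot: [0.505, 0.863, 0.0, -0.0]
ft_force: [2.4, -3.8, 1.6]
grip_width: 1.003
grasp_force: 1.8
```

Emit:
{"fn": "carry_out", "kwargs": {"commands": [[[0.1,0,-0.02,0,0,0],[0.1,0,-0.02,0,0,0],[0.1,0,-0.02,0,0,0],[0.1,0,-0.02,0,0,0],[0.1,0,-0.02,0,0,0],[0.08,0,0,0,0,0],[0.05,0,0,0,0,0],[0,0,0,0,0,0]]]}}

```text
clock: 7.55
position: [0.4774, 0.2447, 0.0118]
ee_rot: [0.504, 0.864, -0.0, -0.001]
ft_force: [-0.8, -0.2, 0.1]
grip_width: 1.0
grasp_force: 0.0
```

Run:
```python
from h import *
import cv2
o=get_obs();d=o['position'][:2]-[.4885,.3026];c,s=np.cos(2.0842),np.sin(2.0842);print('tool in block',d@[c,s],d@[-s,c],o['position'],o['ft_force'])
a=camera('top')[:,:,::-1][130:240,260:420]
w=camera('wrist')[:,:,::-1]
cv2.imwrite('pics/m3.png',np.hstack([cv2.resize(w,(448,280)),cv2.resize(a,(350,280))]))
p=camera_params('wrist');np.savez('w3.npz',**p)
```

```text
tool in block -0.04501870127187304 0.03814424275134728 [0.4773841  0.24465085 0.01184147] [-0.76713686 -0.16187559  0.12474766]
```

View pics/m3.png

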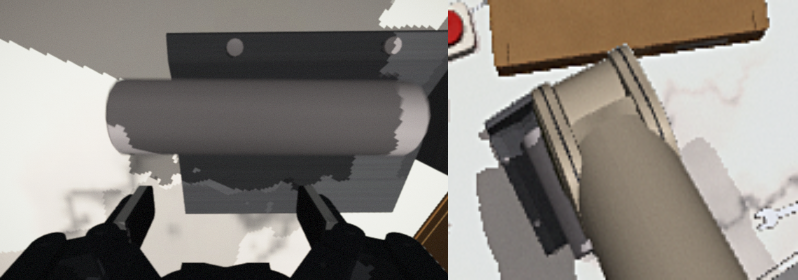

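Run:
```python
from h import *
p=dict(np.load('w3.npz'));k=640/448
o=get_obs();d0=o['position'];B=[.4885,.3026,2.0842]
def blk(u,z):
    u=np.array(u)*k;C=-p['R'].T@p['t'];d=p['R'].T@np.linalg.solve(p['mtx'],[*u,1]);X=C+d*(z-C[2])/d[2]
    c,s=np.cos(B[2]),np.sin(B[2]);e=X[:2]-B[:2];return np.round([1000*(e@[c,s]),1000*(e@[-s,c])],1)
print('land corner (44.5,70)',blk((167,34),.0195),'ramp corner(-75,70)',blk((186,212),0))
print('bar end a',blk((107,115),.025),'end b',blk((429,118),.025))
```

```text
land corner (44.5,70) [45.2 66.6] ramp corner(-75,70) [-72.4  65.5]
bar end a [  4.4 100.5] end b [  2.9 -73. ]
```

Emit:
{"fn": "carry_out", "kwargs": {"commands": [[[-0.2,0,-0.2,0,0,0],[-0.1,0,-0.6,0,0,0],[0,0,-0.75,0,0,0],[0,0,-0.75,0,0,0],[0,-0.4,-0.5,0,0,0],[0.25,-0.45,-0.2,0,0,0],[0.4,-0.5,0,0,0,0],[0.4,-0.5,0,0,0,0],[0.4,-0.35,0,0,0,0],[0,0,0,0,0,0]]]}}

```text
clock: 8.48
position: [0.3762, 0.2412, 0.1325]
ee_rot: [0.503, 0.864, 0.0, -0.001]
ft_force: [-0.6, 1.0, 1.2]
grip_width: 0.998
grasp_force: 0.0
```

Emit:
{"fn": "carry_out", "kwargs": {"commands": [[[0,0,0,0,0,0],[0,0,0,0,0,0],[0,0,0,0,0,0],[0,0,0,0,0,0],[0,0,0,0,0,0],[0,0,0,0,0,0],[0,0,0,0,0,0],[0,0,0,0,0,0]]], "hand": 1, "force": 30}}

```text
clock: 9.15
position: [0.3792, 0.2404, 0.132]
ee_rot: [0.505, 0.863, -0.0, 0.0]
ft_force: [0.5, 0.5, -0.4]
grip_width: -0.0
grasp_force: 0.0
```

Run:
```python
from h import *
import cv2
o=get_obs();d=o['position'][:2]-[.4885,.3026];c,s=np.cos(2.0842),np.sin(2.0842);print('tool in block',d@[c,s],d@[-s,c],o['position'],o['grip_width'],o['clock'])
a=camera('top')[:,:,::-1][130:240,260:420]
w=camera('wrist')[:,:,::-1]
cv2.imwrite('pics/m4.png',np.hstack([cv2.resize(w,(448,280)),cv2.resize(a,(350,280))]))
p=camera_params('wrist');np.savez('w4.npz',**p)
```

```text
tool in block -0.00047465008703496 0.12579475856239108 [0.37915609 0.24040308 0.13203139] -8.955393047853765e-05 9.15
```

View pics/m4.png

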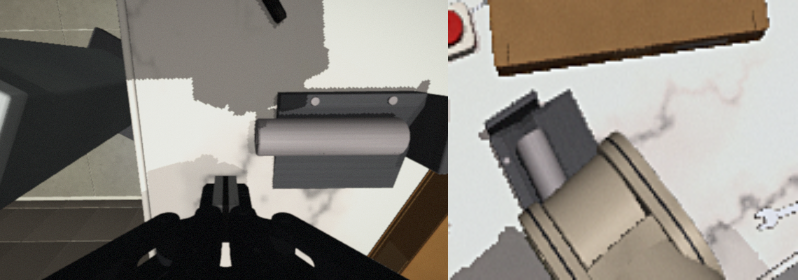

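Run:
```python
from h import *
p=dict(np.load('w4.npz'));k=640/448
B=[.4885,.3026,2.0842]
def blk(u,z):
    u=np.array(u)*k;C=-p['R'].T@p['t'];d=p['R'].T@np.linalg.solve(p['mtx'],[*u,1]);X=C+d*(z-C[2])/d[2]
    c,s=np.cos(B[2]),np.sin(B[2]);e=X[:2]-B[:2];return np.round([1000*(e@[c,s]),1000*(e@[-s,c])],1)
print('land corner (44.5,70)',blk((278,93),.0195),'ramp corner(-75,70)',blk((272,187),0))
print('bar end a',blk((257,137),.025),'end b',blk((409,137),.03))
```

```text
land corner (44.5,70) [47.5 70.4] ramp corner(-75,70) [-70.7  66.3]
bar end a [ 1.9 90.9] end b [  3.4 -66.9]
```

Emit:
{"fn": "carry_out", "kwargs": {"commands": [[[0.09,0,0.6,0,0,0],[0,0,0.7,0,0,0],[0,0,0.7,0,0,0],[0,0,0.6,0,0,0],[0,0,0.3,0,0,0],[0,0,0.1,0,0,0],[0,0,0,0,0,0],[0,0.1,0,0,0,0],[0,0.1,0,0,0,0],[0,0.05,0,0,0,0],[0,0.05,0,0,0,0],[0,0.05,0,0,0,0],[0,0.05,0,0,0,0],[0,0.05,0,0,0,0]]]}}

```text
clock: 10.42
position: [0.3932, 0.2526, 0.0122]
ee_rot: [0.505, 0.863, 0.0, -0.0]
ft_force: [-0.9, -0.0, 0.8]
grip_width: -0.005
grasp_force: 0.5
```

Emit:
{"fn": "carry_out", "kwargs": {"commands": [[[0,0.05,0,0,0,0],[0,0.05,0,0,0,0],[0,0.05,0,0,0,0],[0,0.05,0,0,0,0],[0,0.05,0,0,0,0],[0,0.05,0,0,0,0]]]}}

```text
clock: 10.92
position: [0.4036, 0.2584, 0.012]
ee_rot: [0.505, 0.863, -0.0, -0.0]
ft_force: [-1.9, -1.2, -0.6]
grip_width: -0.001
grasp_force: 1.3
```

Emit:
{"fn": "carry_out", "kwargs": {"commands": [[[0,0.05,0,0,0,0],[0,0.05,0,0,0,0],[0,0.05,0,0,0,0],[0,0.05,0,0,0,0]]]}}

```text
clock: 11.25
position: [0.4106, 0.2623, 0.0121]
ee_rot: [0.505, 0.863, 0.0, 0.0]
ft_force: [-0.8, -1.0, -0.9]
grip_width: 0.002
grasp_force: 1.1
```

Emit:
{"fn": "carry_out", "kwargs": {"commands": [[[0,0.03,0,0,0,0],[0,0.03,0,0,0,0]]]}}

```text
clock: 11.42
position: [0.4126, 0.2635, 0.0121]
ee_rot: [0.505, 0.863, -0.0, -0.0]
ft_force: [-2.1, -0.8, -0.8]
grip_width: 0.001
grasp_force: 1.3
```

Emit:
{"fn": "carry_out", "kwargs": {"commands": [[[0,0.03,0,0,0,0],[0,0.03,0,0,0,0]]]}}

```text
clock: 11.58
position: [0.4147, 0.2647, 0.0121]
ee_rot: [0.505, 0.863, 0.0, -0.0]
ft_force: [-1.9, -0.9, -1.3]
grip_width: 0.002
grasp_force: 1.2
```

Tool y is now 83 mm in the block frame; contact with the stop should come soon.

Emit:
{"fn": "carry_out", "kwargs": {"commands": [[[0,0.03,0,0,0,0],[0,0.03,0,0,0,0]]]}}

```text
clock: 11.75
position: [0.4156, 0.2652, 0.0119]
ee_rot: [0.505, 0.863, -0.001, -0.001]
ft_force: [-12.0, -6.6, 7.2]
grip_width: -0.0
grasp_force: 6.9
```

Emit:
{"fn": "carry_out", "kwargs": {"commands": [[[0,0.03,0,0,0,0]]]}}

```text
clock: 11.83
position: [0.4156, 0.2652, 0.0116]
ee_rot: [0.505, 0.863, -0.002, -0.001]
ft_force: [-16.3, -8.5, 12.0]
grip_width: 0.003
grasp_force: 9.3
```

Emit:
{"fn": "carry_out", "kwargs": {"commands": [[[0,0.03,0,0,0,0]]]}}

```text
clock: 11.92
position: [0.4156, 0.2652, 0.0113]
ee_rot: [0.505, 0.863, -0.003, -0.002]
ft_force: [-19.7, -10.3, 15.9]
grip_width: -0.006
grasp_force: 11.8
```

Emit:
{"fn": "carry_out", "kwargs": {"commands": [[[0,-0.2,0,0,0,0],[0,-0.1,0,0,0,0],[0,0,-0.2,0,0,0],[0,0,0,0,0,0],[0,0.1,0,0,0,0],[0,0.05,0,0,0,0],[0,0,0,0,0,0]]]}}

```text
clock: 12.5
position: [0.4144, 0.2646, 0.0203]
ee_rot: [0.505, 0.863, 0.0, 0.0]
ft_force: [0.0, 0.0, -0.0]
grip_width: 0.002
grasp_force: 0.0
```

Emit:
{"fn": "carry_out", "kwargs": {"commands": [[[0,0.04,0,0,0,0],[0,0.03,0,0,0,0],[0,0.03,0,0,0,0]]]}}

```text
clock: 12.75
position: [0.4158, 0.2652, 0.0196]
ee_rot: [0.505, 0.863, -0.002, -0.001]
ft_force: [-9.2, -5.3, 6.0]
grip_width: -0.003
grasp_force: 5.5
```

Emit:
{"fn": "carry_out", "kwargs": {"commands": [[[0,0.03,0,0,0,0],[0,0.03,0,0,0,0]]]}}

```text
clock: 12.92
position: [0.4159, 0.2652, 0.019]
ee_rot: [0.505, 0.863, -0.004, -0.002]
ft_force: [-18.2, -10.1, 12.7]
grip_width: -0.001
grasp_force: 10.3
```

Same stopping place at a height clear of the block, so the bar itself is against the stop. I'll back off gently, rise and check.

Emit:
{"fn": "carry_out", "kwargs": {"commands": [[[0,-0.08,0,0,0,0],[0,-0.1,0,0,0,0],[0,-0.3,0,0,0,0],[0,-0.5,0,0,0,0],[0,-0.3,-0.4,0,0,0],[0,0,-0.7,0,0,0],[0,0,-0.8,0,0,0],[0,0,-0.8,0,0,0],[0,0,-0.8,0,0,0],[0,0,0,0,0,0],[0,0,0,0,0,0]]]}}

```text
clock: 13.83
position: [0.3755, 0.2429, 0.1618]
ee_rot: [0.505, 0.863, 0.002, 0.0]
ft_force: [0.1, -0.4, -0.8]
grip_width: -0.003
grasp_force: 0.0
```

Run:
```python
from h import *
import cv2
print(get_obs()['position'])
s=camera('side')[:,:,::-1][190:265,255:365]
w=camera('wrist')[:,:,::-1]
cv2.imwrite('pics/m5.png',np.hstack([cv2.resize(w,(448,280)),cv2.resize(s,(350,280))]))
```

```text
[0.37549106 0.24293091 0.16181277]
```

View pics/m5.png

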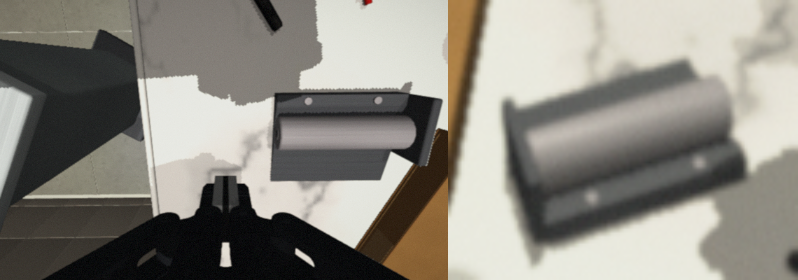

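The bar lies in the groove with its end a flush with the block's open end (wrist view, u≈275) and its other end at the stop plate.

```bash
python3 -c "
from workcell import *
print(hand_in())"
```

```text
the job is handed in; nothing more can be done
None
```

The bar is seated in the V-block groove with its end against the stop plate, moved by pushing only, and the job was handed in at about 14 s on the robot's clock; nothing around it was seen to move.

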